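# Load the battery pack into the flap-covered charger

## Task

Pick up the tall battery pack and put it upright, contacts down, into the bench charger: push the sprung dust flap inward with the pack's foot, keep it open while the pack slides down past it, then press the pack gently until the stiff contact block at the bottom has gone all the way down, and let go. Do not force it (never push with more than 30 N) and leave the tub, tin, stamp block and mallet where they are.

Things in the scene. Friction and masses are not known exactly. Their poses are not given: they have to be found in the camera images.
- battery_center (a point): centre of the battery pack: upright black box 34 (its x) by 46 (its y) by 130 mm tall, grey band, brass contacts at the foot, grip ribs near the top; about 0.3 kg; stands contacts down, its z up. It fits the charger either way round. Grip it across the 46 mm within its top 30 mm: at least 46 mm stays above the charger when home
- charger_mouth (a point): centre of the mouth of the bay, level with the charger's top 100 mm above the table. Fixed grey box 96 (x) by 104 (y) by 100 mm. Bay 44 mm along x, 52 along y, with a 45 degree funnel edge 6 mm wide. The pack's 34 mm side goes along x. Past the flap its centre can lie from x = -1.5 (hinge side) to +5 mm; +3 is best, as pushing nearer the hinge takes much more force
- flap_hinge (a point): middle of the flap's hinge, a steel rod along the charger's y, 20 mm to the -x side of the bay's centre and 8 mm below the mouth. The plain metal flap, 40 by 48 by 3 mm, reaches from it across the bay
- flap (a joint): angle of the flap: 0 shut (level), growing as it swings down into the bay, 1.57 hanging straight down. Its spring gives 0.03 N m shut, 0.12 N m wide open: 4 to 10 N on the pack's foot starts it; then it leans on the pack with about 3 N towards +x, and friction keeps the pack from sinking home by itself
- contact_block (a joint): travel (m) of the contact block in the bay's bottom: 0 up, grows as pressed down, hard stop at 0.008. Moves stiffly at about 5 N and stays where left. Its height was set by the last user and is hidden under the flap: its top, when up, is 52 to 76 mm below the mouth. Find it by feel: push rises by about 5 N when the pack meets it, sharply at the stop
- tub: clear round plastic tub, 124 mm across, 60 mm tall, origin at the middle of its underside; leave alone
- wax_tin: round metal tin, 60 mm across, 35 mm tall, origin at the middle of its underside; leave alone
- stamp_block: wooden block 50 by 110 by 40 mm with ten steel stamps standing 30 mm out of it, origin at the middle of its underside; leave alone
- mallet: wooden mallet lying down, head 80 mm long along its x, 48 mm thick, handle 120 mm along its +y, origin under the head; leave alone
There are look-alikes about, which are no part of the job. Of the things like the part that bears charger_mouth, leave any that is green; of the rest the larger one is meant.

How it is judged (in metres and radians):
On the way, in this order (a step that is already met when the one before it is completed fails the run):
1. the pack pushes the flap open and keeps it open while it enters the bay (value of joint flap above 1.1 rad and contact force between battery and flap above 0.3 N and contact force between the fingers and battery above 1 N), for 0.2 s.
2. the pack is pressed home by the gripper: contact block down (value of joint contact_block above 0.007 m and contact force between the fingers and battery above 1 N), for 0.2 s.
At the end, for the whole second after the job is handed in: the pack stands at rest in the bay, upright within 0.2 rad, its centre within 12 mm of the bay's axis, resting on the contact block, which is pressed down by more than 7 of its 8 mm; the flap leans open against the pack (value of joint contact_block above 0.007 m and contact force between battery and contact_block above 0.05 N and horizontal distance between battery_center and charger_mouth below 0.012 m and height (world z) of battery_center below 0.11 m and angle between battery_center's own z axis and vertical below 0.2 rad and value of joint flap above 1.1 rad and linear speed of battery below 0.01 m/s); the robot touches nothing.
It fails at once if the pack is forced: more than 30 N between it and the charger, its flap or its contact block (contact force between battery and charger above 30 N or contact force between battery and contact_block above 30 N).
It fails at once if a bystander (tub, tin, stamp block, mallet) is moved by more than 20 mm (distance of any of tub, wax_tin, stamp_block, mallet from where it was at the start of the episode above 0.02 m).
It also fails if it takes over 54 s, if anything falls off the work surface, if the arm or the gripper's body presses on something with over 40 N, if the wrist force passes 120 N, or if a joint passes its speed limit or range.

## Robot

A 6-joint arm with a two-finger parallel gripper is mounted at the origin on the work surface. World frame = base frame: x ahead of the robot, y to its left, z up, the work surface at z = 0. Lengths are in mm, angles in rad, forces in N, time in s.
With the tool pointing down it reaches from about 350 to 875 mm from the base axis. Payload 4.2 kg.
Tool frame: the origin (TCP) lies where the fingers leave the gripper's body, on its centre line; the fingertips stand ahead of it and the grasp point (between the pads) lies 54 mm ahead of it (arm.nose_length is the z of the fingertips in the tool frame, in mm); z points along the fingers, x is the direction in which the jaws open and shut, and the axes are right-handed (so a half turn about z gives the same grasp; the last joint's range is limited). The gripper opens to 85 mm and grips with 20 to 120 N. Pads are 22 mm wide; open, the fingers measure 114 mm over their backs; the gripper's body (76 mm by 85 mm) begins 54 mm behind the grasp point. The pads swing forward as they close: fully open they stand 13 mm farther back than shut.
Start: joints at [1.437, 0.385, 0.008, 0, -1.194, -0.259], TCP at [239.202, 577.392, 303.912] pointing down, gripper open.
Joint ranges: [-3.14, 3.14], [-1.21, 2.06], [-1.07, 1.41], [-3.16, 2.05], [-2.99, -0.16], [-3.1, 3.1]. Speed limits (rad/s): [2.79, 2.79, 3.14, 3.14, 3.14, 3.14].

## Interface

Orientations are given as a unit quaternion [x, y, z, w].
In Python, from bench import arm, imaging, job_done gives the robot as it stands.
- The arm moves only by the shell command python3 -m crank 'ROWS' [OPENING]. ROWS is a JSON object of lists of equal length, an entry for each row: "delta_pos": the shift along the tool's x, y, z in m, a list of three; "twist": the turn about the tool's z in rad. In form: {"delta_pos": [[tx, ty, tz], ...], "twist": [twist, ...]}. A call has 1 to 8 rows; each row shifts and turns the commanded pose from where the row before left it, along the tool's axes as they then stand; what a row does not reach is not made up. A row lasts 1/12 s, in which the tool goes at most 41.7 mm and 7.16 degrees, less where a joint would pass 70% of its speed; a pose out of reach is approached as far as the arm can. A call is refused whole if a number of a shift passes 0.0417 or a number of a turn 0.125, either way. A call with a gripper value outside its range is refused whole. OPENING is the opening, from 0 (shut) to 1 (fully open), set as the call begins (- or left out, the last holds). The fingers move at their own pace and stop on an object; the grip force is fixed at half the most. Time passes only in rows, so rows that do not move let the fingers close. It gives the time, the measured TCP pose, the force and the opening at its end, in the units of the state.
- arm.read_state(): the state, without advancing time (a new reading comes with each control period).
- imaging.get_image(name): name is "scene" or "top" or "wrist"; returns (picture, depth): 420x560x3 uint8, blue, green, red; 420x560 float32, mm along the optical axis (not along the pixel's ray), 0 where there is no reading.
- imaging.camera_model(name): a dict with "vfov" (degrees; the focal length in pixels is half the picture's height over the tangent of half this angle, whatever the lens; pixels are square), "cx", "cy" (the principal point, pixels), "dist" ([k1, k2, p1, p2, k3] as OpenCV has them; the pictures are not rectified), "T" (4x4, takes a point from camera to world coordinates); the wrist camera has in their place "hand_eye" (4x4, takes a point from camera to tool coordinates, whose origin is the TCP and whose axes are the tool frame's). Camera axes: x right, y up, looking along -z (the intrinsics and any distortion apply to the point x, -y, -z); pixel columns grow to the right and rows downward; lengths in mm; the calibration is good to about 2 mm. A picture is of the moment at which its call begins: read the wrist's pose just before it. camera_model takes no time and is no camera call.
- job_done(): hands the job in, once; it reports no verdict.
The state is a dict: "clock": time; "joints": joint angles; "joint_vel": joint speeds; "joint_efforts": joint torques, N m; "position": TCP position; "ee_rot": TCP orientation; "contact_force": force on the tool from outside, world axes, zero at the start; "wrist_torque": the same for the moment, N m; "gripper_width": finger opening in mm.
Only numpy, scipy, OpenCV 4.12 (cv2) and the standard library are available. Lean on these libraries where they do the work, as an engineer would, in place of code of your own. Each camera call takes 0.05 s, during which the arm holds its last target.

## Working session

There is one attempt and no reset: what is moved stays moved. The work goes in short steps, Python scripts to look and compute and a shell command to move; the robot and the scene stay as the last step left them, time stands still between calls to the robot, and variables do not carry over. Pictures are saved under pics/ and viewed, and the job is handed in when it is done.

```bash
ls; mkdir -p pics; cat > h.py <<'E'
import numpy as np, cv2
from bench import arm, imaging
from scipy.spatial.transform import Rotation as R
def Ttool(s):
    T=np.eye(4);T[:3,:3]=R.from_quat(s["ee_rot"]).as_matrix();T[:3,3]=s["position"];return T
def grab(name,tag):
    s=arm.read_state();m=imaging.camera_model(name);img,d=imaging.get_image(name)
    T=np.array(m["T"]) if "T" in m else Ttool(s)@np.array(m["hand_eye"])
    cv2.imwrite(f"pics/{tag}.png",img);np.savez(f"{tag}.npz",img=img,d=d,T=T,vfov=m["vfov"],c=[m["cx"],m["cy"]],dist=m["dist"])
    return img,d
def cloud(tag):
    z=np.load(f"{tag}.npz");d=z["d"];h,w=d.shape;f=h/2/np.tan(np.radians(float(z["vfov"]))/2)
    K=np.array([[f,0,z["c"][0]],[0,f,z["c"][1]],[0,0,1]])
    u,v=np.meshgrid(np.arange(w),np.arange(h))
    p=cv2.undistortPoints(np.stack([u,v],-1).reshape(-1,1,2).astype(np.float64),K,z["dist"]).reshape(h,w,2)
    P=np.stack([p[...,0]*d,-p[...,1]*d,-d],-1)
    W=P@z["T"][:3,:3].T+z["T"][:3,3];W[d<=0]=np.nan
    return W,z["img"]
def proj(tag,pts):
    z=np.load(f"{tag}.npz");h=420;f=h/2/np.tan(np.radians(float(z["vfov"]))/2)
    K=np.array([[f,0,z["c"][0]],[0,f,z["c"][1]],[0,0,1]])
    Q=(np.atleast_2d(pts)-z["T"][:3,3])@z["T"][:3,:3];Q=Q*[1,-1,-1]
    return cv2.projectPoints(Q.reshape(-1,1,3).astype(float),np.zeros(3),np.zeros(3),K,z["dist"])[0].reshape(-1,2)
E
python3 - <<'E'
from h import *
print(arm.read_state(), arm.nose_length)
for n in("scene","top","wrist"):
    grab(n,n+"0"); 
E
```

```text
pics
{'clock': 0.0, 'joints': array([ 1.43660453e+00,  3.85560874e-01,  6.59273081e-03, -5.28180423e-04,
       -1.19398472e+00, -2.58613396e-01]), 'joint_vel': array([-0.00081554, -0.00024389, -0.00084472,  0.00100911, -0.00037832,
        0.00077494]), 'joint_efforts': array([ 1.33207617e-03, -3.92289877e+01,  1.88402778e+01,  4.18614328e+00,
       -4.64335259e-03, -3.19618678e-06]), 'position': array([239.0361408 , 577.00921995, 302.80151539]), 'ee_rot': array([-5.55444755e-01,  8.31552705e-01, -6.45941210e-04, -8.97594533e-04]), 'contact_force': array([-0.0591385 ,  0.0348848 , -0.55310752]), 'wrist_torque': array([ 0.01043998, -0.00671463,  0.00060984]), 'gripper_width': 85.44734467577003} 72.6
```

View pics/scene0.png

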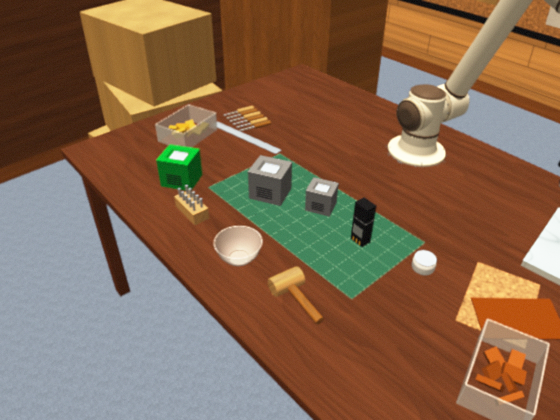

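View pics/top0.png

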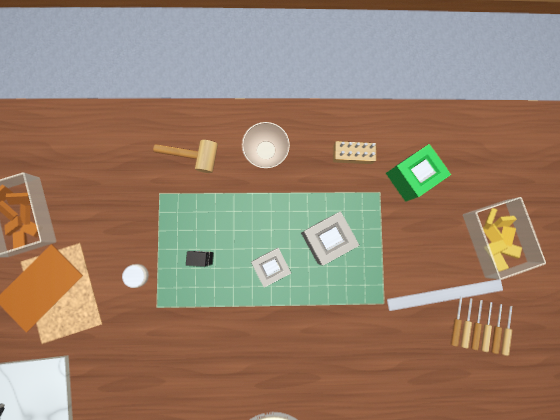

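View pics/wrist0.png

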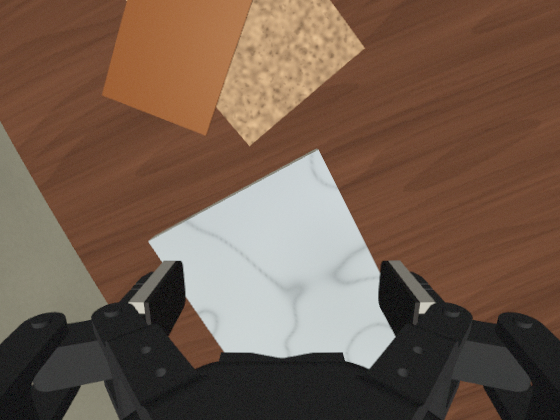

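The scene shows three charger-like boxes. In the top view they are green at (423,172), large grey at (330,238) and small grey at (271,267). There is one black pack at top (199,259), scene (362,222). By the description the large grey box is the charger, so I'll check that with a close crop and measurements.

```bash
python3 - <<'E'
from h import *
W,img=cloud("top0")
cv2.imwrite("pics/crop0.png",cv2.resize(img[190:310,150:380],None,fx=3.4,fy=3.4,interpolation=cv2.INTER_CUBIC))
cam=np.load("top0.npz")["T"];print(cam.round(3).tolist())
def rep(name,r0,r1,c0,c1,zl,zh):
    S=W[r0:r1,c0:c1];m=(S[...,2]>zl)&(S[...,2]<zh);p=S[m]
    rect=cv2.minAreaRect(p[:,:2].astype(np.float32));print(name,m.sum(),"z",np.nanmedian(p[:,2]).round(1),rect,p[:,:2].mean(0).round(1))
    return p
rep("big",200,275,295,370,92,110)
rep("small",245,295,245,297,50,110)
rep("green",140,205,380,455,80,160)
rep("bat",240,275,178,222,120,140)
S=W[240:275,178:222];print(np.nanmax(S[...,2]))
for r,c in [(172,423),(238,330),(267,271)]: print(W[r,c].round(1))
E
```

```text
[[-0.011, 0.994, -0.111, 528.356], [-0.999, -0.007, 0.038, 7.409], [0.037, 0.111, 0.993, 1064.348], [0.0, 0.0, 0.0, 1.0]]
big 1573 z 99.4 ((552.6792602539062, -149.7235565185547), (96.03551483154297, 104.92445373535156), 27.71982192993164) [ 552.  -149.3]
small 887 z 74.3 ((482.4374084472656, -0.9018287658691406), (71.23648834228516, 76.51559448242188), 26.488052368164062) [482.2  -0.8]
green 1587 z 99.3 ((721.6021118164062, -387.6431884765625), (96.539306640625, 107.00277709960938), 32.86233139038086) [ 720.2 -386.5]
bat 299 z 129.8 ((506.6385192871094, 175.02822875976562), (46.13010025024414, 33.987491607666016), 85.43447875976562) [506.8 174.4]
134.38322928345838
[ 717.5 -389.7   92.5]
[ 552.6 -146.8   94.6]
[482.8  -1.1  72.3]
```

View pics/crop0.png

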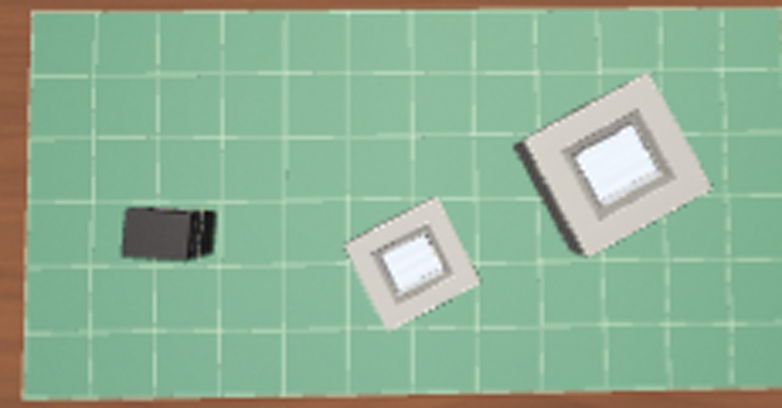

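The crop confirms the choice. The large grey charger is 96x105 mm, its top is at z 99.4, its centre is (552.7,-149.7) and its axis is at 27.7° (or the opposite way). The small one is only 71x76x74 mm. The pack is at (506.7,174.7) with its 46 mm side at 85.4°. I'll move over the pack first.

```bash
cat >> h.py <<'E'
def todo(x,y,yaw,z=None):
    s=arm.read_state();T=Ttool(s);d=np.array([x,y,s["position"][2] if z is None else z])-s["position"]
    a=np.degrees(np.arctan2(T[1,0],T[0,0]));dy=(yaw-a+90)%180-90
    print("t",s["clock"],"pos",s["position"].round(1),"tilt",np.degrees(np.arccos(-T[2,2])).round(2),"yaw",a.round(2),"tool delta mm",(T[:3,:3].T@d).round(1),"twist",-np.radians(dy).round(4),"F",s["contact_force"].round(2),"M",s["wrist_torque"].round(3),"w",s["gripper_width"].round(1), "j6",s["joints"][5].round(2))
E
python3 -c "
from h import *
todo(506.7,174.7,85.4,303)"
python3 -m crank '{"delta_pos":[[0.0192,-0.0287,0],[0.0192,-0.0287,0],[0.0192,-0.0287,0],[0.0192,-0.0287,0],[0.0192,-0.0287,0],[0.0192,-0.0287,0],[0.0192,-0.0287,0],[0.0192,-0.0287,0]],"twist":[0,0,0,0,0,0,0,0]}' 1
python3 -m crank '{"delta_pos":[[0.0192,-0.0287,0],[0.0192,-0.0287,0],[0.0192,-0.0287,0],[0.0192,-0.0287,0],[0.0192,-0.0287,0],[0.0192,-0.0287,0],[0,0,0],[0,0,0]],"twist":[0,0,0,0,0,0,0,0]}'
python3 - <<'E'
from h import *
todo(506.7,174.7,85.4,303)
grab("wrist","wrist1")
E
```

```text
clock: 0.82
position: [393.0, 345.9, 303.8]
ee_rot: [-0.556, 0.831, -0.0, -0.0]
contact_force: [0.9, 0.4, 0.6]
gripper_width: 85.6
clock: 1.48
position: [508.1, 173.7, 303.4]
ee_rot: [-0.554, 0.833, 0.0, -0.0]
contact_force: [-0.3, 0.5, -0.1]
gripper_width: 84.9Traceback (most recent call last):
  File "<string>", line 3, in <module>
    todo(506.7,174.7,85.4,303)
    ~~~~^^^^^^^^^^^^^^^^^^^^^^
  File "h.py", line 27, in todo
    print("t",s["clock"],"pos",s["position"].round(1),"tilt",np.degrees(np.arccos(-T[2,2])).round(2),"yaw",a.round(2),"tool delta mm",(T[:3,:3].T@d).round(1),"twist",-np.radians(dy).round(4),"F",s["contact_force"].round(2),"M",s["wrist_torque"].round(3),"w",s["gripper_width"].round(1), "j6",s["joints"][5].round(2))
                                                                                                                                                                                                                                                                  ^^^^^^^^^^^^^^^^^^^^^^^^
AttributeError: 'float' object has no attribute 'round'
Traceback (most recent call last):
  File "h.py", line 27, in todo
    print("t",s["clock"],"pos",s["position"].round(1),"tilt",np.degrees(np.arccos(-T[2,2])).round(2),"yaw",a.round(2),"tool delta mm",(T[:3,:3].T@d).round(1),"twist",-np.radians(dy).round(4),"F",s["contact_force"].round(2),"M",s["wrist_torque"].round(3),"w",s["gripper_width"].round(1), "j6",s["joints"][5].round(2))
                                                                                                                                                                                                                                                                  ^^^^^^^^^^^^^^^^^^^^^^^^
AttributeError: 'float' object has no attribute 'round'
```

```bash
sed -i 's/s\["gripper_width"\].round(1)/round(float(s["gripper_width"]),1)/' h.py
python3 - <<'E'
from h import *
todo(506.7,174.7,85.4,303)
grab("wrist","wrist1")
print(np.round(imaging.camera_model("wrist")["hand_eye"],3))
E
```

```text
t 1.4833 pos [508.1 173.7 303.4] tilt 0.06 yaw -112.71 tool delta mm [-0.4  1.7  0.4] twist -0.3161 F [-0.25  0.53 -0.07] M [ 0.026 -0.006 -0.001] w 84.9 j6 0.54
[[ 1.0000e+00  0.0000e+00 -1.0000e-03  4.0500e-01]
 [-0.0000e+00 -9.6600e-01 -2.6000e-01 -6.6514e+01]
 [-1.0000e-03  2.6000e-01 -9.6600e-01 -7.0654e+01]
 [ 0.0000e+00  0.0000e+00  0.0000e+00  1.0000e+00]]
```

View pics/wrist1.png

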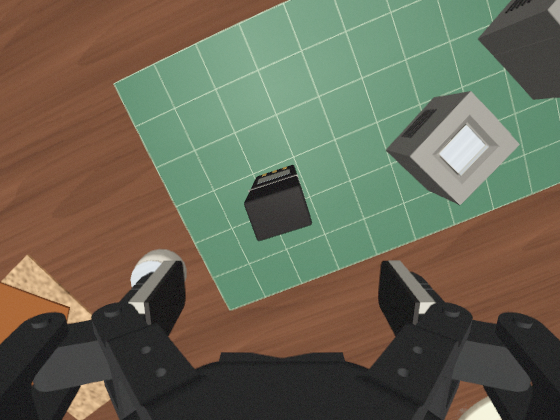

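The wrist view shows the pack between the fingers at about (278,210), and the small charger at (455,150).

```bash
python3 - <<'E'
from h import *
W,img=cloud("wrist1")
S=W[150:260,225:330];m=(S[...,2]>122)&(S[...,2]<138);p=S[m]
print(m.sum(),np.median(p[:,2]),cv2.minAreaRect(p[:,:2].astype(np.float32)),p[:,:2].mean(0))
E
python3 -m crank '{"delta_pos":[[0,0,0],[0,0,0],[0,0,0],[0,0,0]],"twist":[-0.1,-0.1,-0.1,-0.016]}'
python3 -c "
from h import *
todo(506.7,174.7,85.4,170)"
```

```text
2566 130.52678214901226 ((507.781982421875, 176.0325927734375), (46.462860107421875, 34.4315071105957), 85.14769744873047) [508.99123417 175.57268971]
clock: 1.87
position: [506.9, 176.4, 303.9]
ee_rot: [-0.681, 0.732, 0.0, -0.0]
contact_force: [0.5, -0.1, 0.0]
gripper_width: 85.3
t 1.8667 pos [506.9 176.4 303.9] tilt 0.01 yaw -94.16 tool delta mm [  1.7   0.  133.9] twist 0.0077 F [ 0.46 -0.06  0.01] M [ 0.026  0.022 -0.013] w 85.3 j6 0.86
```

The two measurements agree to about 1 mm, so I'll go down and grip.

```bash

python3 -m crank '{"delta_pos":[[0,0,0.03],[0,0,0.03],[0,0,0.03],[0,0,0.028],[0,0,0.015],[0,0,0]],"twist":[0,0,0,0,0,0]}'
python3 -c "
from h import *
todo(507.2,175.4,85.3,170);todo(507.2,175.4,85.3,170)"
```

```text
clock: 2.37
position: [505.2, 175.0, 167.2]
ee_rot: [-0.679, 0.734, 0.001, -0.004]
contact_force: [0.0, -0.5, -0.1]
gripper_width: 85.3
t 2.3667 pos [505.2 175.  167.2] tilt 0.47 yaw -94.46 tool delta mm [-0.5 -1.9 -2.8] twist 0.0043 F [ 0.03 -0.48 -0.09] M [ 0.044  0.049 -0.017] w 85.3 j6 0.86
t 2.3667 pos [505.2 175.  167.2] tilt 0.47 yaw -94.46 tool delta mm [-0.5 -1.9 -2.8] twist 0.0043 F [ 0.03 -0.48 -0.09] M [ 0.044  0.049 -0.017] w 85.3 j6 0.86
```

```bash

python3 -m crank '{"delta_pos":[[0,-0.001,0],[0,0,0],[0,0,0],[0,0,0],[0,0,0],[0,0,0]],"twist":[0,0,0,0,0,0]}' 0
python3 -m crank '{"delta_pos":[[0,0,0],[0,0,0],[0,0,0],[0,0,0]],"twist":[0,0,0,0]}'
python3 -m crank '{"delta_pos":[[0,0,-0.02],[0,0,-0.035],[0,0,-0.035],[0,0,-0.035],[0,0,-0.015],[0,0,0]],"twist":[0,0,0,0,0,0]}'
python3 - <<'E'
from h import *
todo(552.7,-149.7,117.7,303)
grab("wrist","wrist2")
E
```

```text
clock: 2.87
position: [509.6, 176.0, 172.8]
ee_rot: [-0.68, 0.734, -0.0, 0.002]
contact_force: [-1.4, 1.0, 5.2]
gripper_width: 45.0
clock: 3.2
position: [509.6, 176.0, 172.8]
ee_rot: [-0.68, 0.734, -0.0, 0.002]
contact_force: [-0.8, 1.3, 7.2]
gripper_width: 45.4
clock: 3.7
position: [509.4, 175.6, 315.0]
ee_rot: [-0.679, 0.734, -0.001, 0.004]
contact_force: [0.5, 0.5, -3.8]
gripper_width: 45.1
t 3.7 pos [509.4 175.6 315. ] tilt 0.47 yaw -94.4 tool delta mm [321.1 -68.   10.9] twist -0.5603 F [ 0.45  0.47 -3.81] M [ 0.031 -0.068  0.015] w 45.1 j6 0.86
```

View pics/wrist2.png

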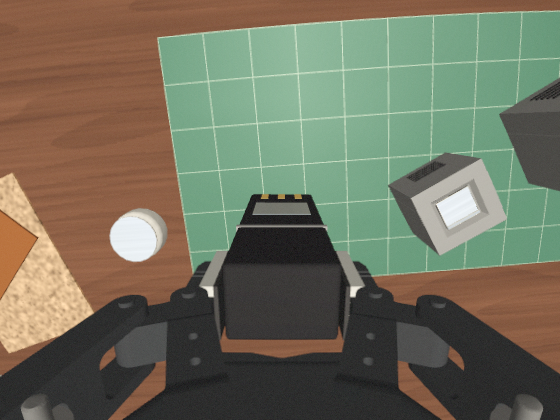

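The pack is held, 45 mm wide, with a weight reading of about 3.8 N. The foot and contacts at (280,200) are visible. Next I'll move near the charger to see its hinge.

```bash

python3 -m crank '{"delta_pos":[[0.02,0,0],[0.03,-0.005,0],[0.035,-0.005,0],[0.035,-0.005,0],[0.035,-0.005,0],[0.025,0,0],[0.01,0,0],[0,0,0]],"twist":[-0.07,-0.07,-0.07,-0.07,-0.07,-0.07,-0.07,-0.07]}'
python3 -m crank '{"delta_pos":[[0,0,0],[0,0,0]],"twist":[0,0]}'
python3 - <<'E'
from h import *
todo(552.7,-149.7,117.7,303)
grab("wrist","wrist3")
E
```

```text
clock: 4.42
position: [549.7, -12.8, 307.0]
ee_rot: [0.855, -0.518, -0.003, 0.002]
contact_force: [0.7, 0.5, -3.2]
gripper_width: 45.7
clock: 4.58
position: [549.6, -10.4, 308.2]
ee_rot: [0.855, -0.519, -0.002, 0.002]
contact_force: [0.3, 1.1, -3.5]
gripper_width: 45.2
t 4.5833 pos [549.6 -10.4 308.2] tilt 0.31 yaw -62.47 tool delta mm [124.9  61.6   5.2] twist -0.003 F [ 0.28  1.12 -3.48] M [ 0.011 -0.01   0.001] w 45.2 j6 1.78
```

View pics/wrist3.png

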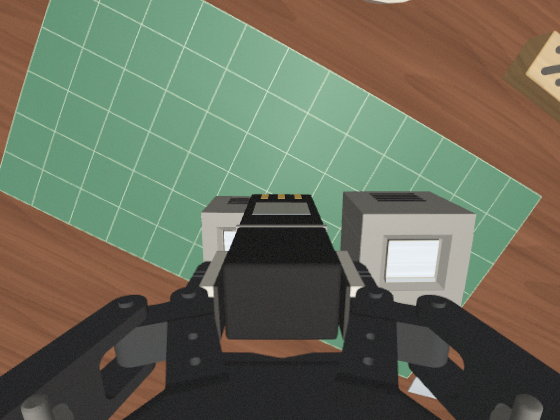

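```bash
python3 - <<'E'
from h import *
W,img=cloud("wrist3")
c=cv2.resize(img[185:315,330:480],None,fx=4.5,fy=4.5,interpolation=cv2.INTER_CUBIC)
cv2.imwrite("pics/crop3.png",cv2.convertScaleAbs(c,alpha=1.0))
S=W[185:315,330:480];m=(S[...,2]>95)&(S[...,2]<106);p=S[m]
print(np.median(p[:,2]),cv2.minAreaRect(p[:,:2].astype(np.float32)))
# profile along charger x in charger frame
a=np.radians(27.7);ux=np.array([np.cos(a),np.sin(a)]);c0=np.array([552.7,-149.7])
q=S[...,:2]-c0;X=q@ux;Y=q@np.array([-ux[1],ux[0]])
for x in range(-34,36,2):
    k=(np.abs(X-x)<1.2)&(np.abs(Y)<14); print(x,k.sum(),np.round(np.nanmedian(S[...,2][k]),1) if k.sum() else None, end=" | ")
print()
for y in range(-34,36,2):
    k=(np.abs(Y-y)<1.2)&(np.abs(X)<12); print(y,k.sum(),np.round(np.nanmedian(S[...,2][k]),1) if k.sum() else None, end=" | ")
E
```

```text
100.4678147619205 ((554.8953247070312, -148.11090087890625), (94.28820037841797, 104.59015655517578), 27.573352813720703)
-34 49 100.9 | -32 57 100.8 | -30 63 100.8 | -28 62 100.8 | -26 90 99.7 | -24 97 98.1 | -22 108 96.0 | -20 55 95.4 | -18 72 96.2 | -16 93 94.9 | -14 71 94.2 | -12 65 94.1 | -10 65 94.1 | -8 68 94.0 | -6 69 94.2 | -4 71 94.2 | -2 68 94.1 | 0 78 94.1 | 2 83 94.1 | 4 67 94.2 | 6 70 94.3 | 8 71 94.2 | 10 62 94.2 | 12 76 94.3 | 14 70 94.1 | 16 70 94.2 | 18 71 94.2 | 20 74 94.2 | 22 30 94.6 | 24 54 95.8 | 26 41 97.7 | 28 49 99.8 | 30 78 100.7 | 32 85 100.7 | 34 83 100.8 | 
-34 55 100.8 | -32 65 100.8 | -30 95 99.5 | -28 144 96.3 | -26 86 94.4 | -24 22 93.4 | -22 59 94.2 | -20 58 94.3 | -18 56 94.3 | -16 59 94.2 | -14 54 94.2 | -12 60 94.3 | -10 62 94.2 | -8 57 94.2 | -6 62 94.2 | -4 57 94.0 | -2 56 94.1 | 0 63 94.2 | 2 57 94.2 | 4 62 94.2 | 6 76 94.0 | 8 61 94.0 | 10 58 94.1 | 12 55 94.2 | 14 60 94.2 | 16 56 94.2 | 18 55 94.2 | 20 57 94.3 | 22 61 94.2 | 24 62 93.9 | 26 13 94.4 | 28 36 96.2 | 30 40 97.8 | 32 41 100.2 | 34 58 100.9 |
```

View pics/crop3.png

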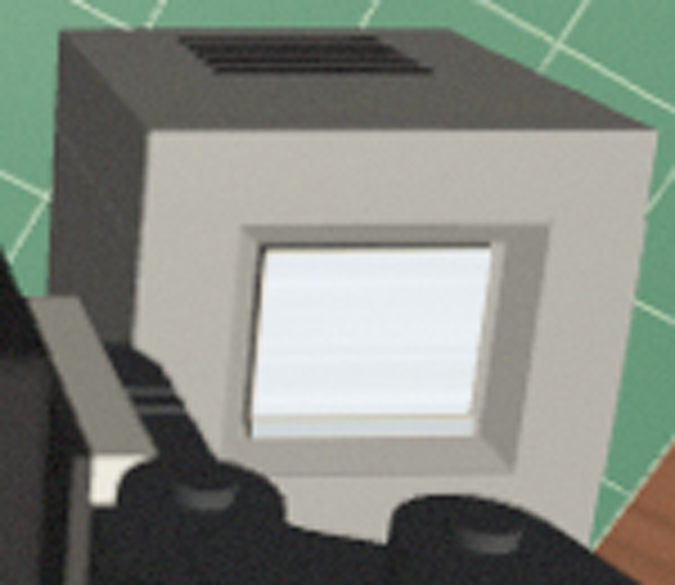

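The hinge rod is at the bottom of the crop (near row 430), with the free edge at the top. So the hinge is on the charger's −x side and its +x points along 27.6°. Next I'll measure the pack in the tool frame.

```bash
python3 - <<'E'
from h import *
he=np.array(imaging.camera_model("wrist")["hand_eye"])
W,img=cloud("wrist3");z=np.load("wrist3.npz")
# tool coords
Ti=np.linalg.inv(z["T"]);C=W@Ti[:3,:3].T+Ti[:3,3];P=C@he[:3,:3].T+he[:3,3]
S=P[180:345,200:360]
# top face
m=(np.abs(S[...,0])<30)&(np.abs(S[...,1])<30)&(S[...,2]<60)
T=S[265-180:335-180,230-200:335-200]
print("top z",np.nanmedian(T[...,2]), "planefit", end=" ")
q=T.reshape(-1,3);q=q[np.abs(q[:,2]-np.nanmedian(q[:,2]))<4]
A=np.c_[q[:,:2],np.ones(len(q))];print(np.linalg.lstsq(A,q[:,2],rcond=None)[0].round(4))
print("x",np.percentile(q[:,0],[1,99]),"y",np.percentile(q[:,1],[1,99]))
# front face (-y side): rows 200-258
F=S[195-180:255-180,245-200:315-200].reshape(-1,3);F=F[F[:,2]<190]
F=F[np.abs(F[:,1]-np.nanmedian(F[:,1]))<6]
A=np.c_[F[:,[0,2]],np.ones(len(F))];print("front y=ax+bz+c",np.linalg.lstsq(A,F[:,1],rcond=None)[0].round(4),F[:,2].min(),F[:,2].max(),np.median(F[:,1]))
m=F[:,2]>F[:,2].max()-15
print("foot x",np.percentile(F[m,0],[1,99]))
E
```

```text
top z 42.14406732677499 planefit [ 3.70000e-03 -3.50000e-03  4.21455e+01]
x [-18.94046667  21.03236673] y [-14.26151127  15.3914215 ]
front y=ax+bz+c [ 1.70000e-03  1.80000e-03 -1.50147e+01] 50.49293874436964 168.07674391284246 -14.836037593677403
foot x [-21.19279165  22.38821669]
```

The pack sits square in the jaws. Its centre is at tool (0.6, 2.2) mm and its foot is 172 mm ahead of the TCP. To put it 3 mm to the +x side of the bay centre, the shift is about tool (+124, +56) mm.

```bash

python3 -m crank '{"delta_pos":[[0.015,0.008,0],[0.026,0.012,0],[0.030,0.014,0],[0.028,0.012,0],[0.018,0.007,0],[0.007,0.003,0],[0,0,0],[0,0,0]],"twist":[0,0,0,0,0,0,0,0]}'
python3 - <<'E'
from h import *
p=[];f=[]
for i in range(4):
    todo(557.2,-146.5,117.65,290); 
    if i<3: grab(["scene","top","wrist"][i],["scene","top","wrist"][i]+"4")
E
```

```text
clock: 5.3
position: [558.4, -145.4, 310.2]
ee_rot: [0.856, -0.518, -0.001, 0.0]
contact_force: [0.2, -0.7, -2.4]
gripper_width: 45.1
t 5.3 pos [ 558.4 -145.4  310.2] tilt 0.08 yaw -62.35 tool delta mm [ 0.4  1.6 20.2] twist -0.0 F [ 0.16 -0.7  -2.36] M [ 0.062 -0.009  0.011] w 45.1 j6 2.03
t 5.35 pos [ 558.5 -145.   310.5] tilt 0.06 yaw -62.29 tool delta mm [ 0.8  1.8 20.5] twist 0.001 F [-0.44  0.19 -3.03] M [ 0.06  -0.032  0.028] w 45.1 j6 2.03
t 5.4 pos [ 558.6 -144.8  310.7] tilt 0.04 yaw -62.26 tool delta mm [ 0.9  2.  20.7] twist 0.0016 F [-0.32  0.12 -2.18] M [-0.021  0.019  0.038] w 45.4 j6 2.03
t 5.45 pos [ 558.6 -144.7  310.8] tilt 0.02 yaw -62.23 tool delta mm [ 0.9  2.1 20.8] twist 0.002 F [-0.91 -0.69 -1.84] M [0.027 0.012 0.001] w 44.9 j6 2.03
```

```bash
python3 - <<'E'
from h import *
ims=[]
for t,(r,c) in {"scene4":(170,270),"top4":(238,330)}.items():
    im=cv2.imread(f"pics/{t}.png");ims.append(cv2.resize(im[r-90:r+50,c-70:c+70],(390,390),interpolation=cv2.INTER_CUBIC))
cv2.imwrite("pics/c4.png",np.hstack(ims))
he=np.array(imaging.camera_model("wrist")["hand_eye"])
W,img=cloud("top4")
S=W[195:280,290:375];m=(S[...,2]>95)&(S[...,2]<106);p=S[m];print(cv2.minAreaRect(p[:,:2].astype(np.float32)))
W,img=cloud("wrist4")
S=W;m=(S[...,2]>97)&(S[...,2]<104);p=S[m];print(m.sum(),np.median(p[:,2]))
E
```

```text
((496.701416015625, -140.1549072265625), (17.571298599243164, 45.26177215576172), 3.1923670768737793)
7300 100.58710827822816
```

View pics/c4.png

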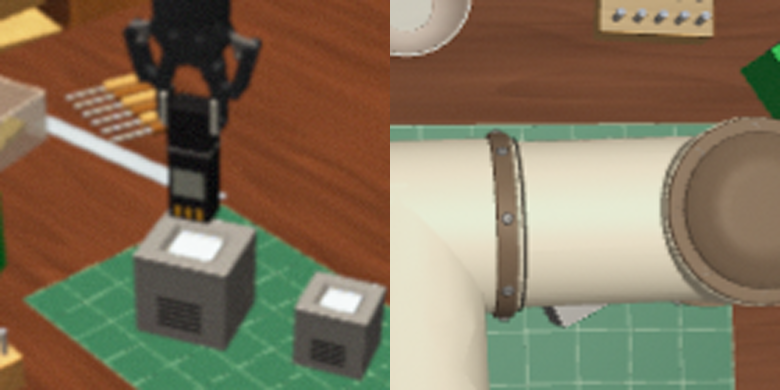

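View pics/wrist4.png

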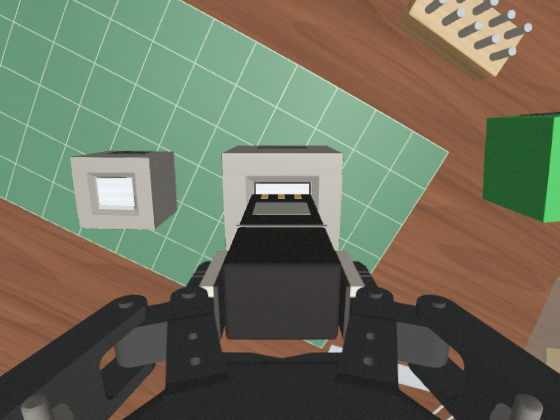

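The wrist view shows the pack's foot over the mouth. The charger's far edge (row 152) and both side edges (columns 223 and 342) are visible, so I can measure their offset from the pack directly in the tool frame.

```bash
cat > rel.py <<'E'
import sys
from h import *
he=np.array(imaging.camera_model("wrist")["hand_eye"])
t=sys.argv[1]
W,img=cloud(t);z=np.load(t+".npz");Ti=np.linalg.inv(z["T"]);C=W@Ti[:3,:3].T+Ti[:3,3];P=C@he[:3,:3].T+he[:3,3]
ztop=float(z["T"][2,3]) ; s=None
zt=np.nanmedian(P[165:172,232:245,2]);print("charger top tool z",zt)
m=np.abs(P[...,2]-zt)<2.0; m[:,:215]=0;m[:,350:]=0;m[:140]=0
for r in (160,165,170,200,215):
    c=np.where(m[r])[0]; print(r,"x edges",P[r,c[0],0].round(1),P[r,c[-1],0].round(1),"mid",((P[r,c[0],0]+P[r,c[-1],0])/2).round(2), "gaps",[(P[r,c[i],0].round(1),P[r,c[i+1],0].round(1)) for i in np.where(np.diff(c)>2)[0]])
for c in (235,250,262,280,300,310,330):
    r=np.where(m[:,c])[0]; print(c,"y edge",P[r[0],c,1].round(1),"funnel outer",[P[r[i],c,1].round(1) for i in np.where(np.diff(r)>2)[0]][:1] or P[r[-1],c,1].round(1))
F=P[195:255,245:315].reshape(-1,3);F=F[(F[:,2]<178)];F=F[np.abs(F[:,1]-np.nanmedian(F[:,1]))<6]
print("front y",np.median(F[:,1]),"foot z",F[:,2].max())
B=P[205:225];k=(np.abs(B[...,1]+15)<3)&(B[...,2]<178);
print("pack x",np.percentile(B[k][:,0],[0.5,99.5]))
E
python3 rel.py wrist4
```

```text
charger top tool z 210.06752761698502
160 x edges -49.9 53.0 mid 1.51 gaps []
165 x edges -50.3 53.0 mid 1.35 gaps []
170 x edges -50.6 53.5 mid 1.42 gaps []
200 x edges -50.6 52.8 mid 1.12 gaps [(np.float64(-29.6), np.float64(32.4))]
215 x edges -50.6 53.6 mid 1.52 gaps [(np.float64(-34.3), np.float64(35.4))]
235 y edge -41.6 funnel outer 30.3
250 y edge -41.6 funnel outer -20.7
262 y edge -41.5 funnel outer -20.8
280 y edge -41.5 funnel outer -20.6
300 y edge -41.6 funnel outer -20.9
310 y edge -41.5 funnel outer -20.9
330 y edge -41.7 funnel outer 35.7
front y -14.841079623158706 foot z 168.28058580682656
pack x [-21.52816852  22.7654001 ]
```

Relative to the pack, the charger centre is at (+0.8, +3.8) mm in the tool frame, so a shift of (0.8, 1.0) puts the pack at about +2.8 mm in the bay's x. I'll correct and go down.

```bash

python3 -m crank '{"delta_pos":[[0.0008,0.001,0],[0,0,0.01],[0,0,0.012],[0,0,0.008],[0,0,0.004],[0,0,0],[0,0,0]],"twist":[0,0,0,0,0,0,0]}'
python3 - <<'E'
from h import *
todo(558,-145.5,117.65,266);grab("wrist","wrist5");todo(558,-145.5,117.65,266)
E
python3 rel.py wrist5
```

```text
clock: 6.03
position: [558.3, -147.2, 276.8]
ee_rot: [0.856, -0.517, -0.0, 0.0]
contact_force: [0.4, -0.3, -3.2]
gripper_width: 44.7
t 6.0333 pos [ 558.3 -147.2  276.8] tilt 0.02 yaw -62.3 tool delta mm [-1.6 -0.5 10.8] twist 0.0009 F [ 0.39 -0.27 -3.19] M [-0.     0.011 -0.007] w 44.7 j6 2.03
t 6.0833 pos [ 558.5 -147.2  277.3] tilt 0.05 yaw -62.3 tool delta mm [-1.7 -0.3 11.3] twist 0.0009 F [ 1.   -0.26 -2.71] M [ 0.03  -0.016 -0.041] w 45.3 j6 2.03
charger top tool z 176.0781997646581
160 x edges -49.1 51.3 mid 1.09 gaps []
165 x edges -49.6 50.9 mid 0.65 gaps []
170 x edges -49.8 50.8 mid 0.5 gaps []
200 x edges -50.5 51.0 mid 0.26 gaps [(np.float64(-31.9), np.float64(30.2))]
215 x edges -51.3 50.9 mid -0.22 gaps [(np.float64(-31.9), np.float64(31.1))]
235 y edge -43.1 funnel outer 18.8
250 y edge -43.0 funnel outer -21.5
262 y edge -43.0 funnel outer -22.4
280 y edge -43.1 funnel outer -22.4
300 y edge -43.1 funnel outer -22.4
310 y edge -42.9 funnel outer -22.5
330 y edge -43.0 funnel outer 23.9
front y -14.84811635385412 foot z 168.24763631457313
pack x [-21.49597054  22.75792719]
```

View pics/wrist5.png

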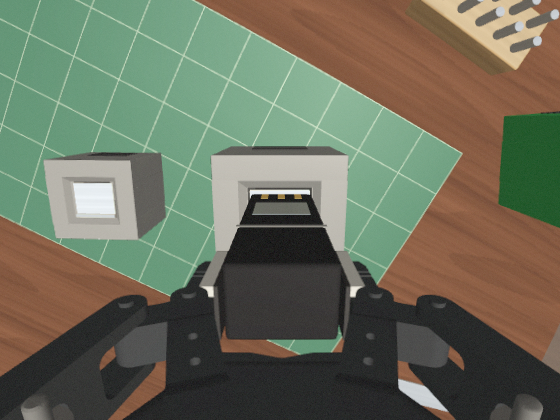

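The pack is now at bay x ≈ +2.6 mm, with a sideways error of about 1.2 mm (left edge clipped by my mask, so judged from the right edge and funnel). I'll shift −1 mm in tool x and start pressing the flap in small steps.

```bash

python3 -m crank '{"delta_pos":[[-0.001,0,0],[0,0,0.002],[0,0,0.002],[0,0,0.002],[0,0,0.002],[0,0,0]],"twist":[0,0,0,0,0,0]}'
python3 -m crank '{"delta_pos":[[0,0,0.002],[0,0,0.002],[0,0,0.002],[0,0,0]],"twist":[0,0,0,0]}'
python3 -c "
from h import *
todo(558,-145.5,117.65,266)"
```

```text
clock: 6.58
position: [557.4, -146.2, 268.3]
ee_rot: [0.856, -0.517, -0.001, 0.0]
contact_force: [0.8, -0.2, -3.7]
gripper_width: 44.8
clock: 6.92
position: [558.1, -146.2, 264.1]
ee_rot: [0.856, -0.517, 0.001, -0.0]
contact_force: [0.1, 0.7, 4.3]
gripper_width: 44.9
t 6.9167 pos [ 558.1 -146.2  264.1] tilt 0.1 yaw -62.29 tool delta mm [-0.7 -0.2 -1.9] twist 0.0011 F [0.07 0.71 4.28] M [ 0.74   0.479 -0.038] w 44.9 j6 2.03
```

Contact with the flap adds about 7 N with almost no sideways force, as expected. I'll continue down.

```bash

python3 -m crank '{"delta_pos":[[0,0,0.002],[0,0,0.002],[0,0,0.002],[0,0,0]],"twist":[0,0,0,0]}'
python3 -m crank '{"delta_pos":[[0,0,0.002],[0,0,0.002],[0,0,0.002],[0,0,0]],"twist":[0,0,0,0]}'
python3 -c "
from h import *
todo(558,-145.5,117.65,266)"
```

```text
clock: 7.25
position: [559.6, -146.4, 258.7]
ee_rot: [0.856, -0.517, 0.003, -0.001]
contact_force: [2.7, 0.7, 3.6]
gripper_width: 45.2
clock: 7.58
position: [559.2, -146.3, 251.4]
ee_rot: [0.856, -0.517, 0.002, -0.001]
contact_force: [4.2, 2.0, 0.9]
gripper_width: 45.2
t 7.5833 pos [ 559.2 -146.3  251.4] tilt 0.28 yaw -62.29 tool delta mm [ -1.2   0.6 -14.6] twist 0.001 F [4.22 1.99 0.88] M [ 0.186 -1.721  0.057] w 45.2 j6 2.03
```

```bash

python3 -m crank '{"delta_pos":[[0,0,0.002],[0,0,0.002],[0,0,0.002],[0,0,0.002],[0,0,0]],"twist":[0,0,0,0,0]}'
python3 -m crank '{"delta_pos":[[0,0,0.002],[0,0,0.002],[0,0,0.002],[0,0,0.002],[0,0,0]],"twist":[0,0,0,0,0]}'
python3 -c "
from h import *
todo(558,-145.5,117.65,266)"
```

```text
clock: 8.0
position: [557.4, -146.1, 241.7]
ee_rot: [0.856, -0.517, -0.001, 0.0]
contact_force: [4.2, 2.4, -1.2]
gripper_width: 45.1
clock: 8.42
position: [557.1, -146.3, 233.9]
ee_rot: [0.856, -0.517, -0.001, 0.0]
contact_force: [3.2, 2.0, -3.2]
gripper_width: 45.0
t 8.4167 pos [ 557.1 -146.3  233.9] tilt 0.12 yaw -62.33 tool delta mm [ -0.3  -1.1 -32.1] twist 0.0004 F [ 3.23  1.98 -3.22] M [ 0.598 -1.388  0.015] w 45.0 j6 2.03
```

```bash

python3 -m crank '{"delta_pos":[[0,0,0.002],[0,0,0.002],[0,0,0.002],[0,0,0.001],[0,0,0]],"twist":[0,0,0,0,0]}'
python3 -m crank '{"delta_pos":[[0,0,0.001],[0,0,0.001],[0,0,0]],"twist":[0,0,0]}'
python3 -m crank '{"delta_pos":[[0,0,0.001],[0,0,0.001],[0,0,0.001],[0,0,0]],"twist":[0,0,0,0]}'
python3 -m crank '{"delta_pos":[[0,0,0.001],[0,0,0.001],[0,0,0.001],[0,0,0]],"twist":[0,0,0,0]}'
```

```text
clock: 8.83
position: [557.3, -146.3, 227.3]
ee_rot: [0.856, -0.517, -0.001, 0.0]
contact_force: [3.2, 3.0, -2.4]
gripper_width: 45.1
clock: 9.08
position: [557.6, -146.4, 225.7]
ee_rot: [0.856, -0.517, -0.0, 0.0]
contact_force: [2.9, 1.1, -2.0]
gripper_width: 45.0
clock: 9.42
position: [557.6, -146.3, 222.6]
ee_rot: [0.856, -0.517, -0.0, 0.0]
contact_force: [3.0, 0.6, -2.8]
gripper_width: 45.1
clock: 9.75
position: [557.6, -146.3, 219.7]
ee_rot: [0.856, -0.517, -0.0, 0.0]
contact_force: [3.1, 2.0, -3.0]
gripper_width: 45.3
```

```bash

for i in 1; do python3 -m crank '{"delta_pos":[[0,0,0.001],[0,0,0.001],[0,0,0.001],[0,0,0]],"twist":[0,0,0,0]}'
python3 -m crank '{"delta_pos":[[0,0,0.001],[0,0,0.001],[0,0,0.001],[0,0,0]],"twist":[0,0,0,0]}'
python3 -m crank '{"delta_pos":[[0,0,0.001],[0,0,0.001],[0,0,0]],"twist":[0,0,0]}'
done | grep -E "posi|force"
```

```text
position: [557.6, -146.3, 216.7]
contact_force: [3.7, 1.2, -2.4]
position: [557.6, -146.3, 213.7]
contact_force: [2.6, 1.0, -2.9]
position: [557.6, -146.3, 211.7]
contact_force: [1.8, -0.0, -3.3]
```

```bash

(python3 -m crank '{"delta_pos":[[0,0,0.001],[0,0,0.001],[0,0,0.001],[0,0,0]],"twist":[0,0,0,0]}'
python3 -m crank '{"delta_pos":[[0,0,0.001],[0,0,0.001],[0,0,0.001],[0,0,0]],"twist":[0,0,0,0]}') | grep -E "posi|force"
```

```text
position: [557.8, -146.2, 209.4]
contact_force: [1.6, 1.8, 3.3]
position: [557.8, -146.3, 205.9]
contact_force: [1.8, 2.7, 2.2]
```

The force rose by about 5.5 N near TCP z 210, so the pack has met the contact block. The hard stop should be near z 202, so I'll press on in fine steps.

```bash

(python3 -m crank '{"delta_pos":[[0,0,0.001],[0,0,0.001],[0,0,0]],"twist":[0,0,0]}'
python3 -m crank '{"delta_pos":[[0,0,0.0005],[0,0,0.0005],[0,0,0]],"twist":[0,0,0]}') | grep -E "posi|force"
```

```text
position: [557.8, -146.3, 203.7]
contact_force: [1.2, 2.7, 2.6]
position: [557.8, -146.3, 202.8]
contact_force: [2.5, 3.3, 2.0]
```

```bash

(python3 -m crank '{"delta_pos":[[0,0,0.0005],[0,0,0]],"twist":[0,0]}'
python3 -m crank '{"delta_pos":[[0,0,0.0005],[0,0,0]],"twist":[0,0]}') | grep -E "posi|force"
```

```text
position: [557.8, -146.3, 202.4]
contact_force: [2.5, 2.2, 2.1]
position: [557.8, -146.2, 202.4]
contact_force: [2.0, 3.7, 4.5]
```

```bash

(python3 -m crank '{"delta_pos":[[0,0,0.0005],[0,0,0]],"twist":[0,0]}') | grep -E "posi|force"
```

```text
position: [557.8, -146.3, 202.3]
contact_force: [0.3, 4.0, 7.8]
```

The TCP has stalled at 202.3 and the force is rising sharply, total push about 11 N. That is the hard stop. I'll hold, then release.

```bash

python3 -m crank '{"delta_pos":[[0,0,0],[0,0,0],[0,0,0],[0,0,0]],"twist":[0,0,0,0]}'
python3 -m crank '{"delta_pos":[[0,0,0],[0,0,0],[0,0,0],[0,0,0],[0,0,0],[0,0,0]],"twist":[0,0,0,0,0,0]}' 0.85
python3 -c "
from h import *
grab('wrist','wrist6')"
```

```text
clock: 12.67
position: [557.8, -146.2, 202.3]
ee_rot: [0.856, -0.517, 0.0, -0.0]
contact_force: [0.9, 3.6, 7.0]
gripper_width: 45.0
clock: 13.17
position: [557.4, -146.4, 201.0]
ee_rot: [0.856, -0.517, -0.0, 0.0]
contact_force: [-0.6, 0.3, 0.1]
gripper_width: 72.5
```

View pics/wrist6.png

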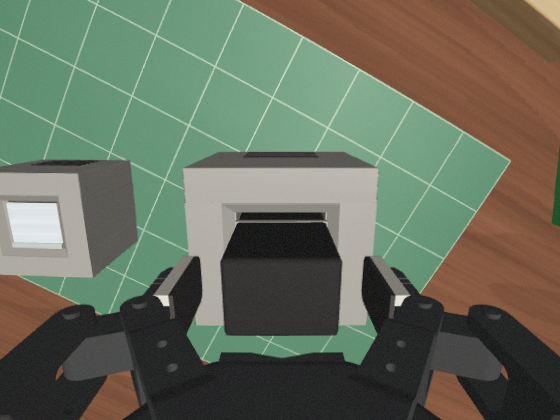

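The jaws are open with a clear gap at both sides, forces read zero, and the pack at (280,285) stands in the bay. I'll go up and check.

```bash

python3 -m crank '{"delta_pos":[[0,0,-0.01],[0,0,-0.025],[0,0,-0.03],[0,0,-0.03],[0,0,-0.03],[0,0,-0.015],[0,0,0],[0,0,0]],"twist":[0,0,0,0,0,0,0,0]}'
python3 - <<'E'
from h import *
grab("wrist","wrist7");grab("scene","scene7")
W,img=cloud("wrist7")
S=W[150:360,150:400]
d=np.array([554,-148]);near=np.linalg.norm(S[...,:2]-d,axis=-1)<90
for n,a,b in(("pack",150,180),("charger",96,105)):
    m=near&(S[...,2]>a)&(S[...,2]<b);p=S[m];print(n,m.sum(),np.median(p[:,2]).round(2),cv2.minAreaRect(p[:,:2].astype(np.float32)))
    if n=="pack":
        q=p[np.abs(p[:,2]-np.median(p[:,2]))<3];A=np.c_[q[:,:2]-q[:,:2].mean(0),np.ones(len(q))];print("tilt",np.linalg.lstsq(A,q[:,2],rcond=None)[0].round(4),cv2.minAreaRect(q[:,:2].astype(np.float32)))
a=cv2.imread("pics/scene7.png")[90:330,150:400];b=cv2.imread("pics/wrist7.png")
cv2.imwrite("pics/c7.png",np.hstack([cv2.resize(a,(400,384)),cv2.resize(b,(400,384))]))
todo(0,0,0)
E
```

```text
clock: 13.88
position: [557.7, -146.2, 343.0]
ee_rot: [0.856, -0.517, 0.001, -0.001]
contact_force: [-0.2, -0.1, 0.2]
gripper_width: 72.4
pack 2432 160.14 ((558.158935546875, -146.77218627929688), (34.78875732421875, 46.0333137512207), 27.785219192504883)
tilt [-0.000000e+00 -1.900000e-03  1.601347e+02] ((558.2730712890625, -146.8032684326172), (34.61573791503906, 45.87187957763672), 27.785219192504883)
charger 6919 100.62 ((552.9624633789062, -149.04031372070312), (95.85078430175781, 104.5973892211914), 27.633176803588867)
t 13.9833 pos [ 557.1 -146.2  340.5] tilt 0.11 yaw -62.33 tool delta mm [-388.2  425.5    1.1] twist -1.0878 F [-0.26  0.1  -0.52] M [-0.041 -0.097  0.026] w 72.7 j6 2.03
```

View pics/c7.png

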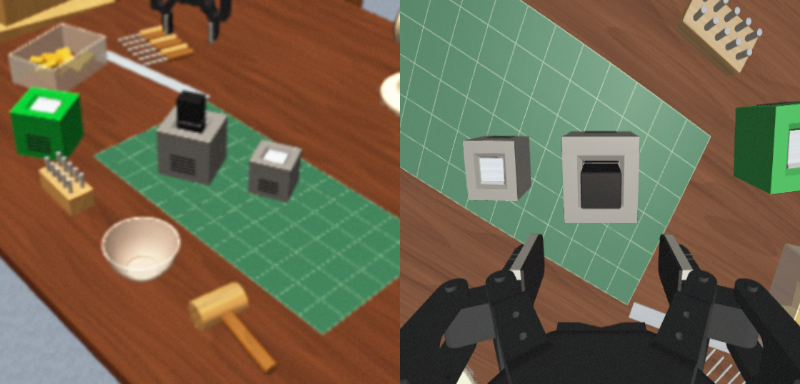

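```bash
python3 -c "
from bench import job_done
print(job_done())"
```

```text
the job is handed in; nothing more can be done
None
```

The battery pack is home in the large grey charger, upright with contacts down, and I handed the job in at about 14 s of the 54 s. No verdict was reported.

**What I did:** I gripped the pack across its 46 mm side near the top. I lined it up using the wrist camera, about 2.6 mm to the +x side of the bay's centre. It pushed the flap open with about 7 N and slid past it. The contact block was felt about 62 mm below the mouth. I then pressed to the hard stop, with a highest reading of about 11 N, held 0.33 s and let go.

**Last checks:**
- **Height:** the pack's top is at z ≈ 160 mm, so its centre is at about 95 mm (limit 110). Its foot is about 70 mm below the mouth, which matches the block's height plus its full 8 mm travel.
- **Position:** it is upright within 0.2° and about 5.7 mm from the bay's axis by the final picture (limit 12). That is about 3 mm more than I aimed for. I expected some shift because the flap leans on the pack, and camera error is about 2 mm.
- **Robot:** it stands clear, with wrist force near zero.
- **Tub, stamp block and mallet:** they look unmoved in the last scene picture. The wax tin was outside my last crop, but nothing went near it.
- **Flap angle and block travel:** I could not read these directly. I judged them from the force and depth readings.

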